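# Cover the paint warmer's pot with the inner lid

### The job

Get the paint warmer ready for preheating: turn its control sleeve to 2 and let go of it. Then take the nested pair of lids off the cork mat by the inner lid's tall knob, set both together gently on the warmer's pot with the inner lid fully home, let go, and lift the outer lid off alone by its collar, leaving the inner lid undisturbed on the pot and the sleeve at 2. Finish while still holding the outer lid in the gripper, level and still, well clear above the knob; leave the other things on the table where they are.

Things in the scene. Friction and masses are not known exactly. Their poses are not given: they have to be found in the camera images.
- dial (a joint): Black upright control sleeve on the warmer's deck, vertical axis. Rad: 0 = number 0 (bar), 0.4 = 1 (one pip), 0.8 = 2 (two pips), 1.2 = 3 (three pips); grows CLOCKWISE seen from above, stops at 0 and 1.2. A notch at each number draws the sleeve in when let go within 0.1 rad; 0.15 N m turns it past a notch. Starts at 0 or 1.
- dial_grip (a point): Centre of the sleeve (42 mm across, 40 mm tall, deck 28 mm below this point), 135 mm from the pot axis to the warmer's -y. Marks on the deck round it: numbers 0, 1, 2, 3 lie at 0.6, 0.2, -0.2, -0.6 rad counter-clockwise (from above) from the warmer's -x direction; a white line on the sleeve's top points at the set number. The point's axes turn with the sleeve.
- pot_mouth (a point): Centre of the round steel pot's mouth, level with its rim, 95 mm above the table; z up, x and y are the fixed warmer's (grey box 170 mm along x, 280 mm along y, deck 55 mm high, reaching 85 mm to +y and 195 mm to -y of the pot axis). Pot 85 mm inside, 93 mm outside, rim 40 mm above the deck.
- inner_knob (a point): Grasp point on the inner lid's knob, an upright steel rod 18 mm across on the lid's axis, ending 16 mm above this point. Nested, the outer lid's collar (44 mm across) surrounds the knob up to 16 mm below this point. Lifting the knob carries both lids (about 0.25 kg). The plug's underside is 62 mm below this point.
- inner_seat (a point): On the inner lid's axis, on the underside of its 102 mm disc (5 mm thick), 52 mm below inner_knob. Below the disc is a plug 77 mm across and 10 mm deep, its lower 6 mm bevelled, which goes into the pot; fully home, this point is level with pot_mouth and the disc rests on the rim.
- outer_collar (a point): Grasp point on the outer lid's collar, a short upright steel tube 44 mm outside, 34 mm inside; its top is 12 mm above this point, the lid's flat top 16 mm below. The inner lid's knob passes freely through it; nested, the knob ends 36 mm above this point.
- outer_seat (a point): On the outer lid's axis, at the underside of its flat top, 19 mm below outer_collar. The outer lid is 116 mm across with a skirt hanging 11 mm below this point (110 mm inside, 4 mm of play round the inner lid's disc). Nested, the flat top lies loosely on the inner lid's disc, this point 5 mm above inner_seat; lifting it straight up by 75 mm clears the knob.
- mat: Fixed round cork mat, 128 mm across, 8 mm thick, origin under its centre; the nested lids start on it.
- bottle_a_mid (a point): yellow squeeze bottle, 40 mm across, 105 mm tall, standing; point half-way up. A bystander.
- bottle_b_mid (a point): pink squeeze bottle of the same size; point half-way up. A bystander.
- amber_mid (a point): amber glass bottle with black cap, 30 mm across, 75 mm tall; point half-way up. A bystander.
- nozzle_cap: white nozzle cap, 28 mm across, 30 mm tall, standing; origin at the centre of its underside. A bystander.
- marker_a: marker pen lying flat, 130 mm long along its x, 16 mm thick; origin at the underside near its middle. A bystander.
- marker_b: second marker pen, same size and origin. A bystander.
There are look-alikes about, which are no part of the job. Of the things shaped like the part that bears outer_collar, the bare steel one is meant.

How it is judged:
By the outcome, as a careful person would: the job done as asked, in the order asked, and still so for the second after the job is handed in, while the arm keeps its last pose, push and grip.
It also fails if it takes over 58 s, if anything falls off the work surface, if the arm or the gripper's body presses on something with over 40 N, if the wrist force passes 120 N, or if a joint passes its speed limit or range.

### The arm

A 6-joint arm with a two-finger parallel gripper is mounted at the origin on the work surface. World frame = base frame: x ahead of the robot, y to its left, z up, the work surface at z = 0. Lengths are in m, angles in rad, forces in N, time in s.
With the tool pointing down it reaches from about 0.4 to 0.825 m from the base axis. Payload 7 kg.
Tool frame: the origin (TCP) lies between the finger pads; the fingertips stand 8 mm ahead of it and the grasp point (between the pads) lies 11 mm behind it (arm.finger_overhang is the distance from the TCP to the fingertips, in m); z points along the fingers, y is the line along which they close (so a half turn about z gives the same grasp; the last joint's range is limited). The gripper opens to 88 mm and grips with 3 to 60 N. Pads are 19 mm wide; open, the fingers measure 130 mm over their backs; the gripper's body (78 mm by 193 mm) begins 47 mm behind the grasp point.
Start: joints at [-0.927, 0.359, 0.012, 0, -1.224, -0.288], TCP at [0.235, -0.633, 0.196] pointing down, gripper open.
Joint ranges: [-3.07, 3.07], [-1.43, 2.12], [-1.02, 1.25], [-3.03, 1.67], [-3.05, -0], [-3.03, 3.03]. Speed limits (rad/s): [2.39, 2.39, 3.01, 3.14, 3.14, 3.14].

### API

Orientations are given as [roll, pitch, yaw] about the fixed x, y, z axes, in that order (R = Rz(yaw) Ry(pitch) Rx(roll)).
In Python, from station import arm gives the robot as it stands.
- The arm moves only by the tool move_arm, never from a script. Its argument "rows" is text: rows parted by semicolons, each of 7 numbers parted by spaces: the turn, a rotation vector about the tool's x, y, z in degrees, then the shift along the tool's x, y, z in m, then the finger opening in m, from 0 to 0.0876. A call has 1 to 8 rows; each row shifts and turns the commanded pose from where the row before left it, along the tool's axes as they then stand; what a row does not reach is not made up. A row lasts 1/8 s, in which the tool goes at most 62.5 mm and 10.7 degrees, less where a joint would pass 70% of its speed; a pose out of reach is approached as far as the arm can. A call is refused whole if a number of a shift passes 0.0625 or a number of a turn 10.7, either way. A call with a gripper value outside its range is refused whole. The fingers move at their own pace and stop on an object; "squeeze" is the grip in N (left out, the last holds). Time passes only in rows, so rows that do not move let the fingers close. It gives the time, the measured TCP pose, the force, the opening and the grip force at its end, in the units of the state.
- arm.get_state(): the state, without advancing time (a new reading comes with each control period).
- arm.grab_frame(name): name is "side" or "top" or "wrist"; returns (picture, depth): 480x640x3 uint8, blue, green, red; 480x640 float32, m along the optical axis (not along the pixel's ray), 0 where there is no reading.
- arm.camera_model(name): a dict with "mtx" (3x3 intrinsics, pixels), "k1" (the pictures are not rectified: a ray, as slopes to the right and down, at radius r is drawn at 1 + k1 r^2 times it, then the intrinsics apply), "camera_from_world" (4x4, takes a point from world to camera coordinates); the wrist camera has in their place "mount" (4x4, takes a point from camera to tool coordinates, whose origin is the TCP and whose axes are the flange's). Camera axes: x right, y down, z forward; pixel columns grow to the right and rows downward; lengths in m; the calibration is good to about 2 mm. A picture is of the moment at which its call begins: read the wrist's pose just before it. camera_model takes no time and is no camera call.
- arm.job_done(): hands the job in; it is judged then, once.
The state is a dict: "t": time; "q": joint angles; "qd": joint speeds; "joint_efforts": joint torques, N m; "eef_pos": TCP position; "ee_rot": TCP orientation; "force": force on the tool from outside, world axes, zero at the start; "moment": the same for the moment, N m; "width": finger opening in m; "gripper_force": force on a finger pad.
Only numpy, scipy, OpenCV 4.12 (cv2) and the standard library are available. Lean on these libraries where they do the work, as an engineer would, in place of code of your own. Each camera call takes 0.05 s, during which the arm holds its last target. There are 200 camera calls.

## Working session

There is one attempt and no reset: what is moved stays moved. The work goes in short steps, Python scripts to look and compute and a tool call to move; the robot and the scene stay as the last step left them, time stands still between calls to the robot, and variables do not carry over. Pictures are saved under pics/ and viewed, at most 10 in all, crops included, and the job is handed in when it is done.

Besides the shell and the picture viewer there is one more tool, called after "Request:" as name(argument=value, ...), one argument or row to a line, values as JSON. move_arm: Moves the arm, as the interface text tells. Its arguments: {"type":"object","properties":{"rows":{"type":"string"},"squeeze":{"type":"number"}},"required":["rows"]}

```bash
ls; mkdir -p pics
cat > h.py <<'E'
import numpy as np,cv2
from station import arm
from scipy.spatial.transform import Rotation as R
def tool():
    s=arm.get_state(); T=np.eye(4); T[:3,:3]=R.from_euler('xyz',s['ee_rot']).as_matrix(); T[:3,3]=s['eef_pos']; return T
def grab(name):
    T=tool(); im,d=arm.grab_frame(name); m=arm.camera_model(name)
    W=T@np.array(m['mount']) if name=='wrist' else np.linalg.inv(np.array(m['camera_from_world']))
    return im,d,np.array(m['mtx']),m['k1'],W
def cloud(d,K,k1,W):
    v,u=np.mgrid[:480,:640]; x=(u-K[0,2])/K[0,0]; y=(v-K[1,2])/K[1,1]
    a,b=x.copy(),y.copy()
    for _ in range(8):
        f=1+k1*(a*a+b*b); a,b=x/f,y/f
    P=np.stack([a*d,b*d,d],-1)@W[:3,:3].T+W[:3,3]; P[d<=0]=np.nan
    return P
def proj(p,K,k1,W):
    c=np.linalg.inv(W)@np.append(p,1); a,b=c[0]/c[2],c[1]/c[2]; f=1+k1*(a*a+b*b)
    return K[0,0]*a*f+K[0,2],K[1,1]*b*f+K[1,2]
E
python3 - <<'E'
from h import *
for n in ['top','side']:
    im,d,K,k,W=grab(n); cv2.imwrite(f'pics/{n}0.png',im); np.savez(f'{n}0.npz',im=im,P=cloud(d,K,k,W)); print(W.round(3),K[0,0],k)
s=arm.get_state();print(s)
E
```

```text
pics
[[-0.000e+00 -9.990e-01  4.400e-02  5.040e-01]
 [-1.000e+00  1.000e-03  1.900e-02 -4.400e-02]
 [-1.900e-02 -4.400e-02 -9.990e-01  1.301e+00]
 [ 0.000e+00  0.000e+00  0.000e+00  1.000e+00]] 582.1502805710637 0.05016449457208678
[[-0.92  -0.232  0.316  0.284]
 [-0.391  0.501 -0.772  0.651]
 [ 0.021 -0.834 -0.551  0.566]
 [ 0.     0.     0.     1.   ]] 458.18942538235416 -0.05591994527603249
{'t': 0.1, 'q': array([-9.26912200e-01,  3.59323190e-01,  1.11445749e-02, -3.02362526e-04,
       -1.22408231e+00, -2.88128998e-01]), 'qd': array([ 0.00017926, -0.00103865,  0.00078063,  0.00255706, -0.00020027,
        0.00110881]), 'joint_efforts': array([-2.23551098e-03, -5.84163308e+01,  2.93752635e+01,  7.01554298e+00,
        1.01308632e-02, -3.34057074e-05]), 'eef_pos': array([ 0.23492164, -0.63228898,  0.19510982]), 'ee_rot': array([ 3.14010766e+00, -1.43678304e-04, -2.78594037e+00]), 'force': array([-0.52096253, -0.3233993 , -0.33526747]), 'moment': array([0.00832614, 0.01830844, 0.00459535]), 'gripper_force': 0.0, 'width': 0.08759915552341604}
```

View pics/top0.png

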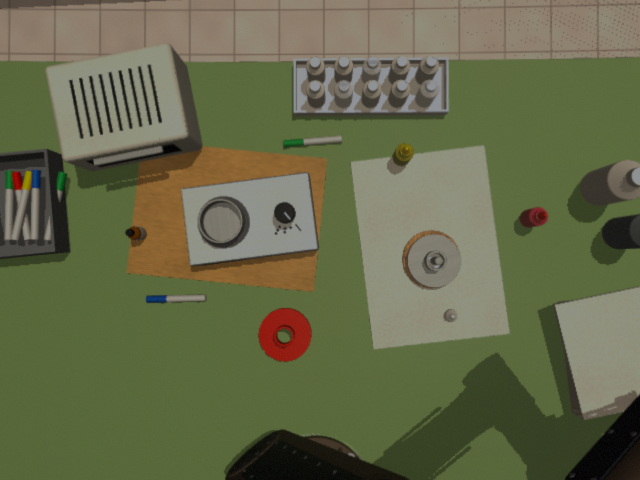

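View pics/side0.png

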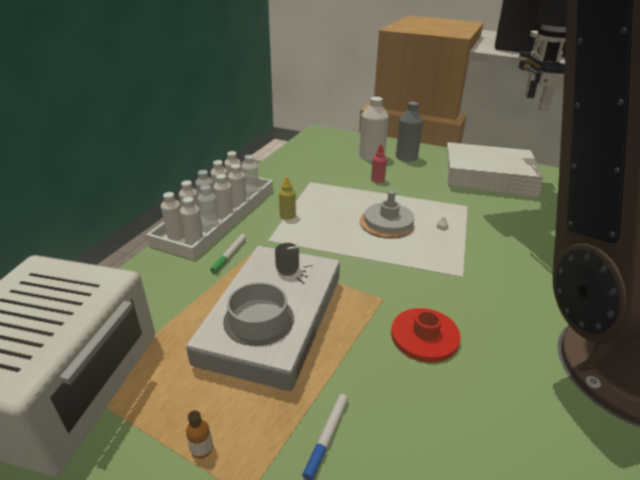

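The top view shows the warmer's pot at (222,221), the dial at (285,213) and the nested steel lids at (433,260). The red lid at (285,335) is the look-alike. In the side view the knob sticks up through the collar.

Run:
```python
from h import *
z=np.load('top0.npz'); im,P=z['im'],z['P']; Z=P[...,2]
def box(u,v,r): m=np.zeros(Z.shape,bool); m[v-r:v+r,u-r:u+r]=1; return m
def rep(n,m):
    q=P[m]; c,r=cv2.minEnclosingCircle(q[:,:2].astype(np.float32)); print(n,m.sum(),'circ',np.round(c,4),round(r,4),'mean',q.mean(0).round(4))
rep('pot rim',box(222,221,32)&(Z>.085)&(Z<.105))
rep('dial',box(285,213,18)&(Z>.085)&(Z<.11))
rep('disc',box(433,260,40)&(Z>.018)&(Z<.04))
rep('collar',box(433,260,40)&(Z>.045)&(Z<.062))
rep('knob',box(433,260,40)&(Z>.075))
m=box(250,220,90)&(Z>.045)&(Z<.065); q=P[m]; r=cv2.minAreaRect(q[:,:2].astype(np.float32)); print('deck',r, np.median(q[:,2]))
print('hts', np.nanpercentile(Z[box(433,260,30)],[2,50,90,95,99,100]).round(3))
for n,(u,v) in dict(ya=(404,153),pink=(537,217),cap=(450,315),amber=(135,233),table=(250,380)).items(): print(n,P[v,u].round(3))
cv2.imwrite('pics/dial.png',cv2.resize(im[185:245,245,None] if 0 else im[185:245,245:325],None,fx=8,fy=8,interpolation=cv2.INTER_CUBIC))
```

```text
pot rim 321 circ [0.5821 0.1965] 0.0471 mean [0.5826 0.1974 0.0935]
dial 340 circ [0.5992 0.0634] 0.0219 mean [0.5991 0.0625 0.1022]
disc 1975 circ [ 0.4995 -0.2574] 0.0582 mean [ 0.4991 -0.2561  0.0259]
collar 155 circ [ 0.4993 -0.2567] 0.022 mean [ 0.4995 -0.2562  0.0531]
knob 60 circ [ 0.4992 -0.2569] 0.0087 mean [ 0.4992 -0.2563  0.0846]
deck ((0.6474191546440125, 0.16775543987751007), (0.29324522614479065, 0.31508973240852356), 7.611622333526611) 0.055305830433384884
hts [-0.003  0.024  0.03   0.052  0.084  0.089]
ya [ 0.723 -0.187  0.091]
pink [ 0.589 -0.46   0.084]
cap [ 0.381 -0.291  0.028]
amber [0.558 0.387 0.053]
table [ 0.235  0.146 -0.001]
```

View pics/dial.png

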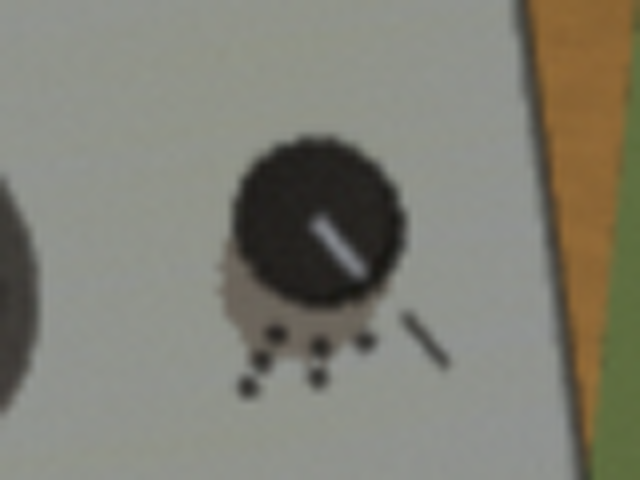

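The line points at the bar, so the dial is at 0 and must turn 0.8 rad (45.8°) clockwise, which is + about tool z. Every height and spacing matches the description. Moving above the dial.

Request:
move_arm(
  rows="0 0 0 -0.0365 0.0328 0 0.0876;0 0 0 -0.0365 0.0328 0 0.0876;0 0 0 -0.0365 0.0328 0 0.0876;0 0 0 -0.0365 0.0328 0 0.0876;0 0 0 -0.0365 0.0328 0 0.0876;0 0 0 -0.0365 0.0328 0 0.0876;0 0 0 -0.0365 0.0328 0 0.0876;0 0 0 -0.0365 0.0328 0 0.0876",
)

```text
t: 1.1
eef_pos: [0.4178, -0.2835, 0.1958]
ee_rot: [3.141, -0.0, -2.786]
force: [1.3, -0.8, -0.6]
width: 0.0878
gripper_force: 0.0
```

Request:
move_arm(
  rows="0 0 0 -0.0365 0.0328 0 0.0876;0 0 0 -0.0365 0.0328 0 0.0876;0 0 0 -0.0365 0.0328 0 0.0876;0 0 0 -0.0365 0.0328 0 0.0876;0 0 0 -0.0365 0.0328 0 0.0876;0 0 0 -0.0365 0.0328 0 0.0876;0 0 0 -0.0365 0.0328 0 0.0876;0 0 0 -0.0365 0.0328 0 0.0876",
)

```text
t: 2.1
eef_pos: [0.6, 0.0642, 0.1957]
ee_rot: [3.142, -0.001, -2.786]
force: [1.9, 0.1, 0.1]
width: 0.0876
gripper_force: 0.0
```

```bash
cat >> h.py <<'E'
def goto(x,y,z=None):
    T=tool(); d=np.array([x,y,T[2,3] if z is None else z])-T[:3,3]
    s=arm.get_state(); print('t',s['t'],'pos',s['eef_pos'].round(4),'rot',np.degrees(s['ee_rot']).round(2),'tool delta',(T[:3,:3].T@d).round(4))
def circ(P,m):
    c,r=cv2.minEnclosingCircle(P[m][:,:2].astype(np.float32)); return np.round(c,4),round(r,4),np.median(P[m][:,2]).round(4)
def near(P,c,r): return np.hypot(P[...,0]-c[0],P[...,1]-c[1])<r
E
python3 - <<'E'
from h import *
import time
im,d,K,k,W=grab('wrist'); P=cloud(d,K,k,W); Z=P[...,2]
cv2.imwrite('pics/w1.png',im)
c=(.5992,.063)
print('dial',circ(P,near(P,c,.04)&(Z>.088)&(Z<.12)))
print('deck',np.nanmedian(Z[near(P,c,.06)&(Z<.07)]))
print('pot',circ(P,near(P,(.582,.197),.07)&(Z>.088)&(Z<.11)))
goto(*c,.072)
E
```

```text
dial (array([0.5992, 0.0625]), 0.0219, np.float64(0.1032))
deck 0.05537429650595188
pot (array([0.5819, 0.1961]), 0.0467, np.float64(0.0945))
t 2.15 pos [0.6027 0.0683 0.1951] rot [ 1.800e+02  4.000e-02 -1.595e+02] tool delta [ 0.0052 -0.0037  0.1231]
```

View pics/w1.png

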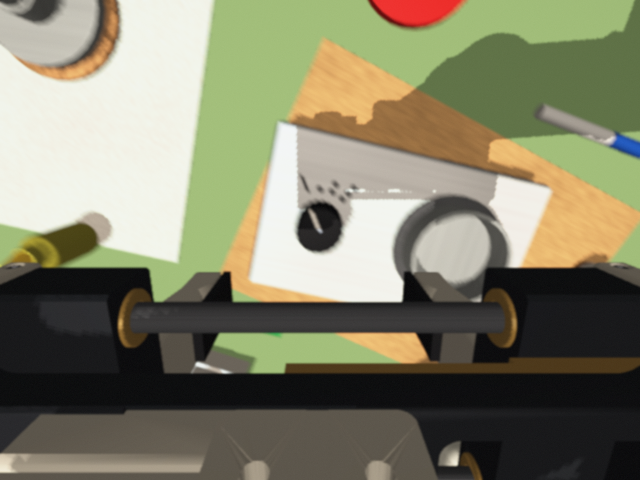

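The wrist view shows the dial at (318,225), with its line still at the bar, and the pot at (450,250). The depth fit agrees with the estimate, and the pose reading was only a transient overshoot. Descending and gripping.

Request:
move_arm(
  rows="0 0 0 0 0 0.02 0.0876;0 0 0 0 0 0.03 0.0876;0 0 0 0 0 0.03 0.0876;0 0 0 0 0 0.02 0.0876;0 0 0 0 0 0.013 0.0876;0 0 0 0 0 0.01 0.0876;0 0 0 0 0 0 0.0876;0 0 0 0 0 0 0.0876",
)

```text
t: 3.15
eef_pos: [0.6002, 0.0628, 0.0737]
ee_rot: [-3.141, 0.001, -2.786]
force: [0.5, -0.1, 0.6]
width: 0.0873
gripper_force: 0.0
```

Request:
move_arm(
  rows="0 0 0 0 0 0 0.038;0 0 0 0 0 0 0.038;0 0 0 0 0 0 0.038;0 0 0 0 0 0 0.038;0 0 0 0 0 0 0.038;0 0 0 0 0 0 0.038",
  squeeze=30,
)

```text
t: 3.9
eef_pos: [0.5997, 0.0626, 0.0729]
ee_rot: [-3.142, -0.0, -2.786]
force: [-0.6, -0.1, 0.6]
width: 0.0392
gripper_force: 0.0
```

```bash
python3 -c "
from h import *
s=arm.get_state();print({k:s[k] for k in ['width','gripper_force','force','moment','eef_pos','q']})"
```

```text
{'width': 0.03916967994319308, 'gripper_force': 0.0, 'force': array([-0.55589245, -0.09719609,  0.55163753]), 'moment': array([ 0.05540853,  0.00474281, -0.03451019]), 'eef_pos': array([0.59971149, 0.06263478, 0.07292072]), 'q': array([ 4.27779728e-01,  3.46842567e-01, -3.09810769e-01,  1.79523518e-06,
       -9.14232777e-01, -1.64276580e+00])}
```

Request:
move_arm(
  rows="0 0 0 0 0 0 0.02;0 0 0 0 0 0 0.02;0 0 0 0 0 0 0.02",
)

```text
t: 4.28
eef_pos: [0.5997, 0.0627, 0.0729]
ee_rot: [3.142, -0.0, -2.786]
force: [-0.4, -0.1, 0.4]
width: 0.0207
gripper_force: 0.0
```

Run:
```python
from h import *
im,d,K,k,W=grab('side'); cv2.imwrite('pics/s2.png',cv2.resize(im[200:340,190:380],None,fx=4,fy=4))
s=arm.get_state();print({k:s[k] for k in ['width','gripper_force','force','moment','eef_pos']})
```

```text
{'width': 0.02072005486104421, 'gripper_force': 0.0, 'force': array([1.10883538, 0.41325285, 0.92345893]), 'moment': array([ 0.03409356, -0.03077449, -0.01579166]), 'eef_pos': array([0.59968266, 0.06264234, 0.07294629])}
```

View pics/s2.png

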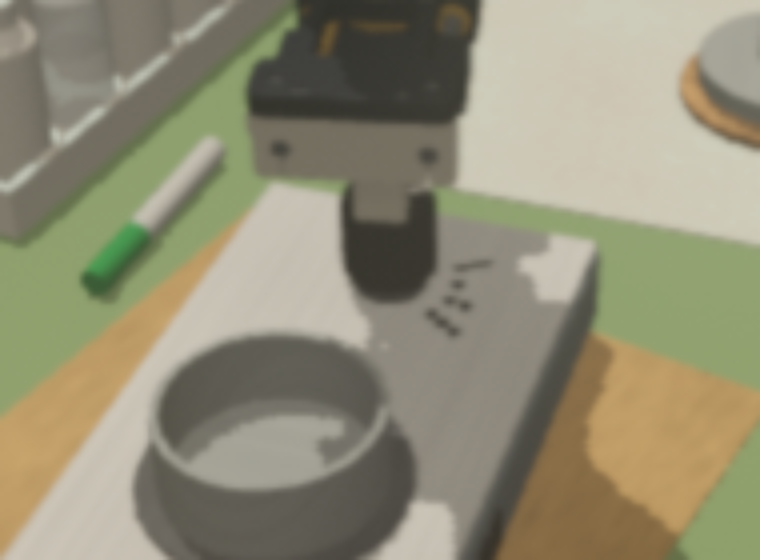

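The side view shows the finger meeting the sleeve near its top rim, at (380,215) in the crop. The width is down to 21 mm without any force, so the fingers are not around the sleeve. Checking the real fingertip location with depth.

Run:
```python
from h import *
im,d,K,k,W=grab('side'); P=cloud(d,K,k,W)
for v in range(236,280,4):
    print(v,[tuple(P[v,u].round(3)) for u in (280,285,290)], im[v,285])
print(proj([.5997,.0627,.065],K,k,W),proj([.5992,.0625,.103],K,k,W))
```

```text
236 [(np.float64(0.565), np.float64(0.147), np.float64(0.186)), (np.float64(0.559), np.float64(0.143), np.float64(0.186)), (np.float64(0.551), np.float64(0.142), np.float64(0.188))] [ 97 112 118]
240 [(np.float64(0.566), np.float64(0.146), np.float64(0.179)), (np.float64(0.559), np.float64(0.143), np.float64(0.179)), (np.float64(0.551), np.float64(0.143), np.float64(0.181))] [ 97 112 118]
244 [(np.float64(0.567), np.float64(0.146), np.float64(0.171)), (np.float64(0.559), np.float64(0.145), np.float64(0.172)), (np.float64(0.552), np.float64(0.142), np.float64(0.172))] [ 97 112 117]
248 [(np.float64(0.599), np.float64(0.089), np.float64(0.118)), (np.float64(0.589), np.float64(0.088), np.float64(0.12)), (np.float64(0.583), np.float64(0.083), np.float64(0.119))] [ 94 108 114]
252 [(np.float64(0.598), np.float64(0.091), np.float64(0.112)), (np.float64(0.59), np.float64(0.088), np.float64(0.112)), (np.float64(0.581), np.float64(0.086), np.float64(0.113))] [ 97 111 117]
256 [(np.float64(0.601), np.float64(0.086), np.float64(0.098)), (np.float64(0.592), np.float64(0.084), np.float64(0.1)), (
[... 456 characters left out ...]
np.float64(0.602), np.float64(0.086), np.float64(0.072)), (np.float64(0.593), np.float64(0.085), np.float64(0.074)), (np.float64(0.584), np.float64(0.083), np.float64(0.076))] [46 54 56]
272 [(np.float64(0.606), np.float64(0.08), np.float64(0.058)), (np.float64(0.593), np.float64(0.084), np.float64(0.065)), (np.float64(0.585), np.float64(0.082), np.float64(0.066))] [48 56 58]
276 [(np.float64(0.603), np.float64(0.087), np.float64(0.054)), (np.float64(0.593), np.float64(0.085), np.float64(0.056)), (np.float64(0.586), np.float64(0.079), np.float64(0.054))] [114 125 130]
(np.float64(287.334553928824), np.float64(264.3410648769734)) (np.float64(287.0783004030022), np.float64(247.14322818280615))
```

Run:
```python
from h import *
print(arm.finger_overhang, [a for a in dir(arm) if a[0]!='_'])
m=arm.camera_model('side'); W=np.linalg.inv(np.array(m['camera_from_world']));K=np.array(m['mtx']);k=m['k1']
for z in (.188,.196,.207): print(proj([.235,-.633,z],K,k,W))
z=np.load('side0.npz'); P,im=z['P'],z['im']
q=P[60:125,515:575]; mm=(np.hypot(q[...,0]-.235,q[...,1]+.633)<.12)&(q[...,2]>.1)
zz=q[mm]; i=np.argsort(zz[:,2])[:12]; print(zz[i].round(3))
cv2.imwrite('pics/g.png',cv2.resize(im[20:130,490:600],None,fx=5,fy=5))
```

```text
0.008 ['Unreachable', 'camera_model', 'finger_overhang', 'get_state', 'grab_frame', 'job_done']
(np.float64(531.7236499998402), np.float64(116.3138986048293))
(np.float64(532.4940251828717), np.float64(113.35134136417842))
(np.float64(533.560053367156), np.float64(109.24560625536515))
[[ 0.244 -0.676  0.224]
 [ 0.247 -0.673  0.224]
 [ 0.242 -0.676  0.224]
 [ 0.22  -0.577  0.226]
 [ 0.257 -0.67   0.226]
 [ 0.225 -0.583  0.226]
 [ 0.218 -0.577  0.226]
 [ 0.216 -0.578  0.227]
 [ 0.211 -0.58   0.227]
 [ 0.213 -0.579  0.227]
 [ 0.24  -0.678  0.227]
 [ 0.209 -0.581  0.227]]
```

View pics/g.png

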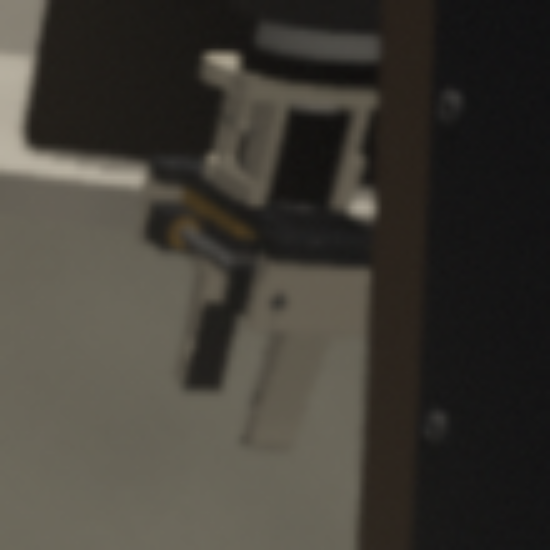

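The start frame shows the fingertips at z≈0.224, with a reported TCP of 0.196, so the real tips are about 30 mm above the reported TCP. The dial close-up agrees: the tips are at 0.105, just above the sleeve. From here I use tip z = reported z + 0.031. Open, go down 38 mm, and grip.

Request:
move_arm(
  rows="0 0 0 0 0 0 0.0876;0 0 0 0 0 0 0.0876;0 0 0 0 0 0 0.0876;0 0 0 0 0 0 0.0876;0 0 0 0 0 0 0.0876;0 0 0 0 0 0 0.0876;0 0 0 0 0 0.005 0.0876;0 0 0 0 0 0.008 0.0876",
)

```text
t: 5.38
eef_pos: [0.5998, 0.0627, 0.0596]
ee_rot: [3.142, 0.0, -2.786]
force: [-0.0, -0.7, -1.0]
width: 0.0871
gripper_force: 0.0
```

Request:
move_arm(
  rows="0 0 0 0 0 0.008 0.0876;0 0 0 0 0 0.008 0.0876;0 0 0 0 0 0.006 0.0876;0 0 0 0 0 0 0.0876;0 0 0 0 0 0 0.0876",
)

```text
t: 6.0
eef_pos: [0.5999, 0.0627, 0.0381]
ee_rot: [-3.142, 0.0, -2.786]
force: [-0.0, -0.3, 0.0]
width: 0.088
gripper_force: 0.0
```

Run:
```python
from h import *
s=arm.get_state(); T=tool(); print(s['t'],s['eef_pos'],s['width'])
im,d,K,k,W=grab('side'); P=cloud(d,K,k,W)
q=P[np.isfinite(P[...,0])]; L=(q-T[:3,3])@T[:3,:3]
m=(abs(L[:,0])<.015)&(abs(L[:,1])<.075)&(abs(L[:,1])>.035)&(q[:,2]>.06)
i=np.argsort(q[m][:,2])[:12]; print(np.c_[q[m][i],L[m][i]].round(3))
```

```text
6.0 [0.59991041 0.06267727 0.03814008] 0.08804094557933066
[[ 0.581  0.119  0.07  -0.002  0.06  -0.032]
 [ 0.578  0.118  0.07   0.002  0.06  -0.032]
 [ 0.576  0.117  0.07   0.003  0.06  -0.032]
 [ 0.574  0.117  0.07   0.005  0.06  -0.032]
 [ 0.573  0.116  0.07   0.007  0.06  -0.032]
 [ 0.579  0.119  0.071 -0.     0.06  -0.032]
 [ 0.586  0.121  0.072 -0.007  0.059 -0.033]
 [ 0.571  0.117  0.072  0.009  0.061 -0.034]
 [ 0.589  0.123  0.072 -0.01   0.06  -0.034]
 [ 0.584  0.121  0.072 -0.005  0.06  -0.034]
 [ 0.569  0.117  0.072  0.01   0.062 -0.034]
 [ 0.574  0.117  0.073  0.005  0.06  -0.035]]
```

The tips are at 0.070, 32 mm behind the reported TCP, which confirms the offset. Gripping.

Request:
move_arm(
  rows="0 0 0 0 0 0 0.038;0 0 0 0 0 0 0.038;0 0 0 0 0 0 0.038;0 0 0 0 0 0 0.038;0 0 0 0 0 0 0.038;0 0 0 0 0 0 0.038",
  squeeze=30,
)

```text
t: 6.8
eef_pos: [0.5995, 0.0636, 0.038]
ee_rot: [3.14, 0.0, -2.786]
force: [-3.8, 5.0, 1.9]
width: 0.041
gripper_force: 30.0
```

Request:
move_arm(
  rows="0 0 5 0 0 0 0.038;0 0 8 0 0 0 0.038;0 0 9 0 0 0 0.038;0 0 9 0 0 0 0.038;0 0 9 0 0 0 0.038;0 0 6 0 0 0 0.038;0 0 0 0 0 0 0.038;0 0 0 0 0 0 0.038",
)

```text
t: 7.8
eef_pos: [0.5994, 0.0635, 0.038]
ee_rot: [3.141, -0.001, 2.695]
force: [-3.2, 3.7, 0.5]
width: 0.0416
gripper_force: 30.0
```

Run:
```python
from h import *
goto(.5,-.257,.15); s=arm.get_state(); print(s['width'],s['gripper_force'],s['moment'],s['force'])
```

```text
t 7.8 pos [0.5994 0.0635 0.038 ] rot [ 1.7996e+02 -3.0000e-02  1.5439e+02] tool delta [-0.0488 -0.3319 -0.1123]
0.04161041692559256 29.999595880508423 [1.53706835 0.88176017 0.03187531] [-3.24693779  3.73059881  0.49297338]
```

Open fully, rise straight up, then check the dial with the wrist camera.

Request:
move_arm(
  rows="0 0 0 0 0 0 0.0876;0 0 0 0 0 0 0.0876;0 0 0 0 0 0 0.0876;0 0 0 0 0 0 0.0876;0 0 0 0 0 0 0.0876;0 0 0 0 0 -0.01 0.0876;0 0 0 0 0 -0.03 0.0876;0 0 0 0 0 -0.04 0.0876",
)

```text
t: 8.8
eef_pos: [0.5992, 0.0624, 0.1187]
ee_rot: [-3.14, -0.001, 2.694]
force: [0.6, -0.7, 0.4]
width: 0.0874
gripper_force: 0.0
```

Request:
move_arm(
  rows="0 0 0 0 0 -0.04 0.0876;0 0 0 0 0 -0.03 0.0876;0 0 0 0 0 0 0.0876",
)

```text
t: 9.18
eef_pos: [0.6014, 0.0631, 0.1918]
ee_rot: [3.137, 0.004, 2.695]
force: [1.0, -0.1, -0.4]
width: 0.0876
gripper_force: 0.0
```

Run:
```python
from h import *
im,d,K,k,W=grab('wrist'); P=cloud(d,K,k,W); Z=P[...,2]
c=(.5992,.0625); m=near(P,c,.019)&(Z>.09)&(Z<.115)&(im.min(-1)>110)
print(m.sum())
v=P[m][:,:2]-c; dd=v.mean(0); a=np.arctan2(dd[1],dd[0])
q=P[near(P,c,.04)&(Z>.088)&(Z<.12)];print(circ(P,near(P,c,.04)&(Z>.088)&(Z<.12)))
w=np.pi+np.radians(7.3)
print('line dir rel to -x (ccw)',((a-w+np.pi)%(2*np.pi))-np.pi, 'want -0.2', dd)
u0,v0=map(int,proj([*c,.103],K,k,W)); print(u0,v0)
u0=min(max(u0,60),580);v0=min(max(v0,50),430)
cv2.imwrite('pics/d2.png',cv2.resize(im[v0-50:v0+50,u0-60:u0+60],None,fx=5,fy=5))
goto(.4993,-.2566)
```

```text
123
(array([0.5988, 0.0627]), 0.0219, np.float64(0.1033))
line dir rel to -x (ccw) -0.18971366989195548 want -0.2 [-0.00866785  0.00054075]
315 228
t 9.225 pos [0.6003 0.0629 0.1898] rot [1.7986e+02 1.2000e-01 1.5438e+02] tool delta [-0.0471 -0.3318 -0.0007]
```

View pics/d2.png

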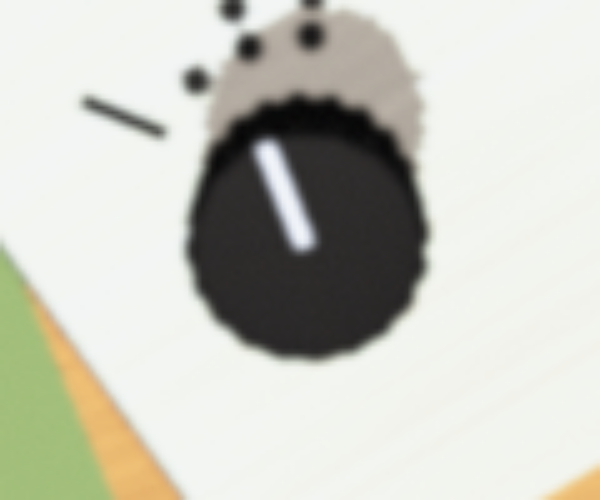

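The crop shows the white line pointing at the two-pip mark. The measured angle is -0.19 against the wanted -0.2, so the dial is at 2. Next, go over the lids.

Request:
move_arm(
  rows="0 0 0 -0.004 -0.025 0 0.0876;0 0 0 -0.008 -0.055 0 0.0876;0 0 0 -0.008 -0.055 0 0.0876;0 0 0 -0.008 -0.055 0 0.0876;0 0 0 -0.008 -0.055 0 0.0876;0 0 0 -0.008 -0.055 0 0.0876;0 0 0 -0.004 -0.031 0 0.0876;0 0 0 0 0 0 0.0876",
)

```text
t: 10.22
eef_pos: [0.4977, -0.2588, 0.1869]
ee_rot: [-3.141, -0.002, 2.691]
force: [0.0, 0.1, -0.4]
width: 0.0874
gripper_force: 0.0
```

Run:
```python
from h import *
im,d,K,k,W=grab('wrist'); P=cloud(d,K,k,W); Z=P[...,2]; c=(.4993,-.2566)
print('knob',circ(P,near(P,c,.03)&(Z>.075)&(Z<.1)),'collar',circ(P,near(P,c,.03)&(Z>.047)&(Z<.06)),'disc',circ(P,near(P,c,.07)&(Z>.02)&(Z<.035)))
goto(*c,.027)
```

```text
knob (array([ 0.4987, -0.2584]), 0.0091, np.float64(0.0859)) collar (array([ 0.4987, -0.2582]), 0.0221, np.float64(0.054)) disc (array([ 0.4988, -0.2585]), 0.058, np.float64(0.0264))
t 10.275 pos [ 0.4983 -0.2578  0.1871] rot [-1.7998e+02 -1.0000e-01  1.5423e+02] tool delta [-0.0006  0.0016  0.1601]
```

Request:
move_arm(
  rows="0 0 0 0 0 0.03 0.0876;0 0 0 0 0 0.04 0.07;0 0 0 0 0 0.04 0.06;0 0 0 0 0 0.025 0.06;0 0 0 0 0 0.015 0.06;0 0 0 0 0 0.01 0.06;0 0 0 0 0 0 0.06;0 0 0 0 0 0 0.06",
)

```text
t: 11.28
eef_pos: [0.5006, -0.2567, 0.0288]
ee_rot: [3.141, 0.001, 2.695]
force: [0.8, -0.1, 1.0]
width: 0.0601
gripper_force: 0.0
```

Run:
```python
from h import *
s=arm.get_state(); T=tool(); print(s['t'],s['eef_pos'],s['width'],s['force'],s['ee_rot'])
im,d,K,k,W=grab('side'); P=cloud(d,K,k,W)
q=P[np.isfinite(P[...,0])]; L=(q-T[:3,3])@T[:3,:3]
m=(abs(L[:,0])<.015)&(abs(L[:,1])<.075)&(abs(L[:,1])>.026)&(q[:,2]>.035)
i=np.argsort(q[m][:,2])[:6]; print(np.c_[q[m][i],L[m][i]].round(3))
```

```text
11.275 [ 0.50058678 -0.25668608  0.02880592] 0.060052637693088565 [ 0.77932213 -0.10592068  1.02370742] [3.14131512e+00 1.38383040e-03 2.69476354e+00]
[[ 0.507 -0.224  0.059  0.009  0.032 -0.03 ]
 [ 0.497 -0.291  0.059 -0.012 -0.032 -0.03 ]
 [ 0.488 -0.283  0.059 -0.    -0.029 -0.03 ]
 [ 0.482 -0.278  0.061  0.008 -0.027 -0.032]
 [ 0.493 -0.283  0.061 -0.005 -0.027 -0.032]
 [ 0.477 -0.285  0.061  0.009 -0.036 -0.032]]
```

Tips are at 0.060, clear above the collar top (0.054). Gripping the knob.

Request:
move_arm(
  rows="0 0 0 0 0 0 0.012;0 0 0 0 0 0 0.012;0 0 0 0 0 0 0.012;0 0 0 0 0 0 0.012;0 0 0 0 0 0 0.012;0 0 0 0 0 0 0.012;0 0 0 0 0 0 0.012",
  squeeze=35,
)

```text
t: 12.2
eef_pos: [0.4997, -0.2565, 0.0278]
ee_rot: [-3.142, -0.0, 2.694]
force: [0.9, -0.9, -1.6]
width: 0.0171
gripper_force: 35.0
```

Run:
```python
from h import *
goto(.582,.1965); s=arm.get_state(); print(s['eef_pos'],s['width'],s['gripper_force'],s['force'],s['ee_rot'])
```

```text
t 12.2 pos [ 0.4997 -0.2565  0.0278] rot [-1.8000e+02 -2.0000e-02  1.5438e+02] tool delta [0.1217 0.4441 0.    ]
[ 0.49973025 -0.25653318  0.0278009 ] 0.017148228251818023 34.98549520969391 [ 0.86059108 -0.87341218 -1.63474701] [-3.14153969e+00 -3.83548188e-04  2.69446624e+00]
```

Gripped at 35 N. Lift 120 mm, slowly at first.

Request:
move_arm(
  rows="0 0 0 0 0 -0.005 0.012;0 0 0 0 0 -0.01 0.012;0 0 0 0 0 -0.02 0.012;0 0 0 0 0 -0.025 0.012;0 0 0 0 0 -0.025 0.012;0 0 0 0 0 -0.02 0.012;0 0 0 0 0 -0.01 0.012;0 0 0 0 0 -0.005 0.012",
)

```text
t: 13.2
eef_pos: [0.4999, -0.2565, 0.1485]
ee_rot: [3.141, 0.001, 2.694]
force: [-0.3, 0.1, -1.9]
width: 0.0169
gripper_force: 35.0
```

Request:
move_arm(
  rows="0 0 0 0.003 0.011 0 0.012;0 0 0 0.006 0.022 0 0.012;0 0 0 0.009 0.033 0 0.012;0 0 0 0.01 0.0365 0 0.012;0 0 0 0.01 0.0365 0 0.012;0 0 0 0.01 0.0365 0 0.012;0 0 0 0.01 0.0365 0 0.012;0 0 0 0.01 0.0365 0 0.012",
)

```text
t: 14.2
eef_pos: [0.5454, -0.0013, 0.147]
ee_rot: [-3.141, -0.001, 2.695]
force: [0.8, 0.5, -2.5]
width: 0.0171
gripper_force: 35.0
```

Request:
move_arm(
  rows="0 0 0 0.01 0.0365 0 0.012;0 0 0 0.01 0.0365 0 0.012;0 0 0 0.01 0.0365 0 0.012;0 0 0 0.01 0.0365 0 0.012;0 0 0 0.007 0.026 0 0.012;0 0 0 0.005 0.016 0 0.012;0 0 0 0.002 0.007 0 0.012;0 0 0 0 0 0 0.012",
)

```text
t: 15.2
eef_pos: [0.5815, 0.1958, 0.1478]
ee_rot: [-3.141, -0.0, 2.694]
force: [1.0, -0.5, -2.3]
width: 0.0171
gripper_force: 35.0
```

Run:
```python
from h import *
for n in ('top','side'):
    im,d,K,k,W=grab(n); P=cloud(d,K,k,W); Z=P[...,2]; T=tool(); c=T[:2,3]
    m=near(P,c,.075)&(Z>.135)&(Z<.152); print(n,m.sum(),circ(P,m))
    if n=='side':
        h=near(P,c,.075)&(Z>.1); q=P[h]; print(np.histogram(q[:,2],bins=np.arange(.1,.25,.005)))
        cv2.imwrite('pics/s3.png',cv2.resize(im[150:350,150:400],None,fx=3,fy=3))
s=arm.get_state(); print(s['width'],s['gripper_force'],s['force'],s['moment']); goto(.582,.1965)
```

```text
top 401 (array([0.5811, 0.1938]), 0.0579, np.float64(0.1458))
side 2640 (array([0.5793, 0.1974]), 0.0593, np.float64(0.1456))
(array([   0,    0,    0,    0,    0,    0,  121,  203,  555, 1846,   86,
         96,   93,  115,  174,   36,   92,  110,  105,  109,  118,  136,
        105,  108,  108,   86,   41,   21,   41]), array([0.1  , 0.105, 0.11 , 0.115, 0.12 , 0.125, 0.13 , 0.135, 0.14 ,
       0.145, 0.15 , 0.155, 0.16 , 0.165, 0.17 , 0.175, 0.18 , 0.185,
       0.19 , 0.195, 0.2  , 0.205, 0.21 , 0.215, 0.22 , 0.225, 0.23 ,
       0.235, 0.24 , 0.245]))
0.017415195697013046 34.98470485210419 [-0.44275751 -0.21748639 -2.66745242] [-0.03591916 -0.0096042  -0.00616354]
t 15.3 pos [0.5815 0.1953 0.148 ] rot [-1.7999e+02 -1.0000e-02  1.5434e+02] tool delta [ 0.0001  0.0013 -0.    ]
```

View pics/s3.png

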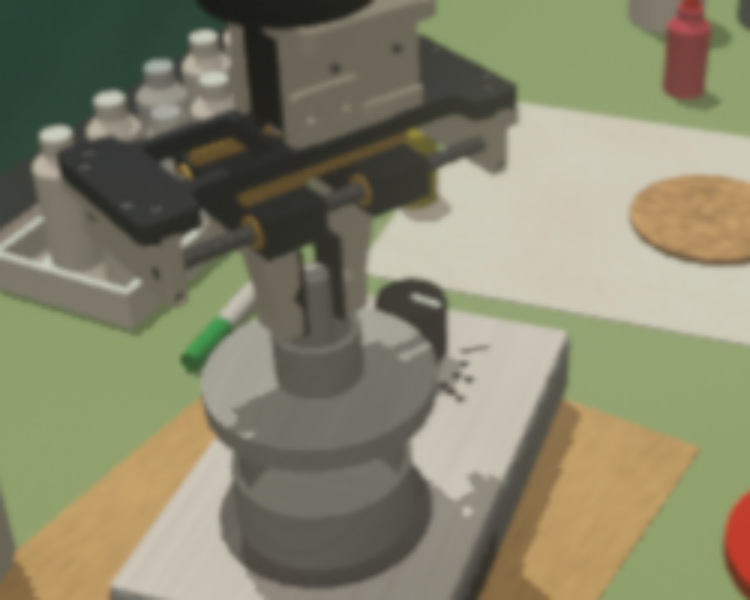

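The side view shows both lids level, centred over the pot, with the dial line unchanged. Nudge 1 mm and descend to just inside the mouth.

Request:
move_arm(
  rows="0 0 0 0 0.001 0.005 0.012;0 0 0 0 0 0.008 0.012;0 0 0 0 0 0.008 0.012;0 0 0 0 0 0.006 0.012;0 0 0 0 0 0.004 0.012;0 0 0 0 0 0.002 0.012;0 0 0 0 0 0.002 0.012;0 0 0 0 0 0 0.012",
)

```text
t: 16.3
eef_pos: [0.5821, 0.197, 0.113]
ee_rot: [3.142, -0.0, 2.695]
force: [0.3, -1.3, -2.1]
width: 0.0172
gripper_force: 35.0
```

Request:
move_arm(
  rows="0 0 0 0 0 0.001 0.012;0 0 0 0 0 0.001 0.012;0 0 0 0 0 0.001 0.012;0 0 0 0 0 0.001 0.012;0 0 0 0 0 0.001 0.012;0 0 0 0 0 0 0.012",
)

```text
t: 17.05
eef_pos: [0.582, 0.197, 0.1079]
ee_rot: [-3.141, -0.0, 2.695]
force: [-0.9, -0.3, -2.8]
width: 0.0173
gripper_force: 35.0
```

Request:
move_arm(
  rows="0 0 0 0 0 0.001 0.012;0 0 0 0 0 0.0005 0.012;0 0 0 0 0 0.0005 0.012;0 0 0 0 0 0.0005 0.012;0 0 0 0 0 0 0.012",
)

```text
t: 17.68
eef_pos: [0.582, 0.197, 0.1054]
ee_rot: [-3.141, -0.0, 2.695]
force: [-1.4, -0.7, -2.2]
width: 0.0171
gripper_force: 35.0
```

Request:
move_arm(
  rows="0 0 0 0 0 0.0005 0.012;0 0 0 0 0 0 0.012;0 0 0 0 0 0.0005 0.012;0 0 0 0 0 0 0.012",
)

```text
t: 18.18
eef_pos: [0.5821, 0.1969, 0.1048]
ee_rot: [3.142, 0.0, 2.695]
force: [-1.4, -0.8, 1.5]
width: 0.0171
gripper_force: 35.0
```

The force rose to +1.5 N at the expected height, so the lid is seated and its weight is taken. Release, then open.

Request:
move_arm(
  rows="0 0 0 0 0 0 0.03;0 0 0 0 0 0 0.05;0 0 0 0 0 0 0.07;0 0 0 0 0 0 0.0876;0 0 0 0 0 0 0.0876;0 0 0 0 0 0 0.0876",
)

```text
t: 18.92
eef_pos: [0.5821, 0.197, 0.1044]
ee_rot: [-3.142, -0.0, 2.695]
force: [-0.6, 0.4, -0.4]
width: 0.0714
gripper_force: 0.0
```

Run:
```python
from h import *
for n in ('side','top'):
    im,d,K,k,W=grab(n); P=cloud(d,K,k,W); Z=P[...,2]; c=(.582,.1965)
    m=near(P,c,.065)&(Z>.096)&(Z<.108); q=P[m]; print(n,m.sum(),circ(P,m))
    if n=='side':
        A=np.c_[q[:,:2]-c,np.ones(len(q))]; print('plane',np.linalg.lstsq(A,q[:,2],rcond=None)[0])
        b=near(P,c,.04)&(Z>.113)&(Z<.131); print('collar side', circ(P,b))
s=arm.get_state(); print(s['width'],s['force'],s['eef_pos'])
```

```text
side 2286 (array([0.581, 0.199]), 0.0592, np.float64(0.1023))
plane [ 0.00650912 -0.01342581  0.10245448]
collar side (array([0.5803, 0.1989]), 0.0229, np.float64(0.1251))
top 316 (array([0.5818, 0.1954]), 0.058, np.float64(0.1026))
0.07997114342239914 [ 0.04361975  0.2715746  -0.04762455] [0.58206669 0.19697831 0.10447093]
```

Lid top is at 0.1025 (0.103 expected) and level, so it is fully home. Descend 27 mm around the collar, then grip.

Request:
move_arm(
  rows="0 0 0 0 0 0 0.0876;0 0 0 0 0 0.004 0.0876;0 0 0 0 0 0.007 0.0876;0 0 0 0 0 0.007 0.0876;0 0 0 0 0 0.005 0.0876;0 0 0 0 0 0.004 0.0876;0 0 0 0 0 0 0.0876;0 0 0 0 0 0 0.0876",
)

```text
t: 20.02
eef_pos: [0.5822, 0.1971, 0.0776]
ee_rot: [3.141, 0.0, 2.695]
force: [0.1, -0.1, -0.1]
width: 0.0878
gripper_force: 0.0
```

Request:
move_arm(
  rows="0 0 0 0 0 0 0.07;0 0 0 0 0 0 0.06;0 0 0 0 0 0 0.052;0 0 0 0 0 0 0.048;0 0 0 0 0 0 0.044;0 0 0 0 0 0 0.04;0 0 0 0 0 0 0.038;0 0 0 0 0 0 0.038",
  squeeze=30,
)

```text
t: 21.02
eef_pos: [0.582, 0.1969, 0.0774]
ee_rot: [-3.141, -0.0, 2.694]
force: [-0.5, -0.9, -0.1]
width: 0.0437
gripper_force: 30.0
```

Gripped on the collar (43.7 mm). Lift slowly, then well clear.

Request:
move_arm(
  rows="0 0 0 0 0 -0.001 0.038;0 0 0 0 0 -0.002 0.038;0 0 0 0 0 -0.003 0.038;0 0 0 0 0 -0.005 0.038;0 0 0 0 0 -0.008 0.038;0 0 0 0 0 -0.01 0.038;0 0 0 0 0 -0.01 0.038;0 0 0 0 0 -0.01 0.038",
)

```text
t: 22.02
eef_pos: [0.5822, 0.197, 0.1274]
ee_rot: [3.141, 0.0, 2.695]
force: [-0.2, 0.6, -1.8]
width: 0.0437
gripper_force: 30.0
```

Request:
move_arm(
  rows="0 0 0 0 0 -0.012 0.038;0 0 0 0 0 -0.015 0.038;0 0 0 0 0 -0.015 0.038;0 0 0 0 0 -0.013 0.038;0 0 0 0 0 -0.01 0.038;0 0 0 0 0 -0.006 0.038;0 0 0 0 0 0 0.038;0 0 0 0 0 0 0.038",
)

```text
t: 23.02
eef_pos: [0.5817, 0.1969, 0.1969]
ee_rot: [-3.141, -0.001, 2.695]
force: [-0.0, -0.8, 0.1]
width: 0.0436
gripper_force: 30.0
```

Run:
```python
from h import *
im,d,K,k,W=grab('side'); P=cloud(d,K,k,W); Z=P[...,2]; c=(.582,.1965)
print('outer',circ(P,near(P,c,.075)&(Z>.215)&(Z<.23)))
print('inner disc',circ(P,near(P,c,.06)&(Z>.096)&(Z<.106)),'knob',circ(P,near(P,c,.02)&(Z>.13)&(Z<.17)))
cv2.imwrite('pics/s4.png',cv2.resize(im[110:350,150:400],None,fx=2.5,fy=2.5))
s=arm.get_state(); print(s)
```

```text
outer (array([0.5811, 0.1997]), 0.0592, np.float64(0.222))
inner disc (array([0.5817, 0.1995]), 0.0522, np.float64(0.0994)) knob (array([0.5804, 0.2   ]), 0.0093, np.float64(0.1498))
{'t': 23.075, 'q': array([ 6.43772680e-01,  2.59673297e-01, -1.26696465e-01, -1.75698549e-04,
       -1.18537426e+00, -2.66161084e+00]), 'qd': array([-9.65587589e-04,  8.42579953e-04,  1.42958482e-03,  8.64425405e-04,
       -8.31268520e-06, -3.73214996e-04]), 'joint_efforts': array([-7.81275230e-04, -5.08501089e+01,  2.93850088e+01,  6.97862104e+00,
       -7.16411881e-02, -6.62271646e-05]), 'eef_pos': array([0.58178233, 0.196868  , 0.19686109]), 'ee_rot': array([-3.14082719e+00, -5.81967911e-04,  2.69448447e+00]), 'force': array([ 0.19957531, -0.51125795, -1.47100605]), 'moment': array([-0.08229139, -0.0233102 , -0.06657897]), 'gripper_force': 29.99955330742523, 'width': 0.04374957575986798}
```

View pics/s4.png

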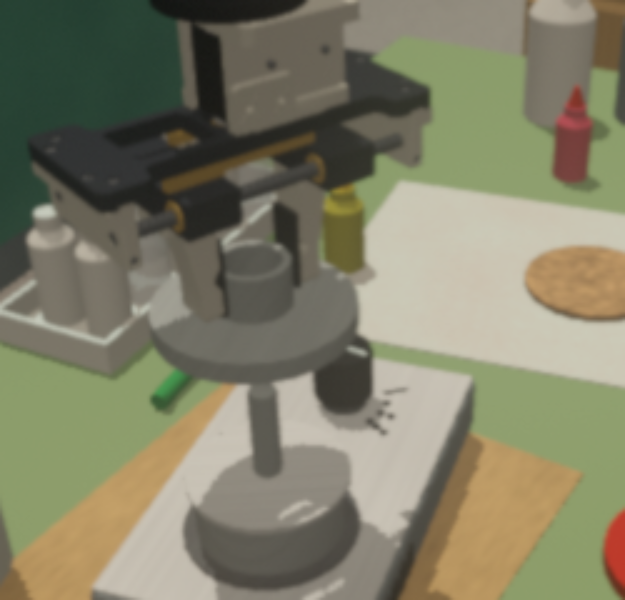

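The side view shows the inner lid seated level on the pot (disc top 0.0995, expected 0.100). The outer lid is held level about 45 mm above the knob, and the dial line is still at 2. Handing in.

```bash
python3 -c "
from station import arm
print(arm.job_done())"
```

```text
the job is handed in; nothing more can be done
None
```

I've handed in the job: the dial is at 2, the inner lid is fully home on the pot, and the outer lid is held level about 45 mm above the knob, after about 23 s of the 58 s allowed.

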